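# Start the bench-pin clamp nut on its stud

### The job

One of the two flange nuts on the bench-pin clamp stands proud: it is only resting on the end of its stud's thread. Turn that nut backwards (anticlockwise seen from above) until the thread drops in and it sits as low as its neighbour, level, then let go of it. Leave the neighbour nut as it is.

Things in the scene. Friction and masses are not known exactly. Their poses are not given: they have to be found in the camera images.
- proud_nut: Loose steel flange nut, 220 g, resting 10 mm higher than its twin (underside 52 mm above bench). Shape as home_nut. Turned 43 to 72 deg anticlockwise (from above) its x axis comes parallel to clamp x: there, +-10 deg, its 3 inner tabs meet the thread gaps and, unless the grip holds it up, it falls 10 mm by itself. Stops block it 13 deg past that, and clockwise. Turns freely, 1 mm side play.
- home_nut: Steel flange nut already dropped in on the other stud (underside 42 mm above bench); leave alone. Both nuts: 30 mm tall, round flange 56 mm across and 5 mm thick at the bottom, hexagon 42 mm across flats above it (z 5 to 30 mm). Origin: centre of underside, z up along the bore; flat normals at 0, 60, 120... deg from x, inner tabs at 0, 120, 240 deg.
- clamp: Bench-pin clamp fixed to the bench: wooden pin (two prongs to -x, tips at -120 mm) under an aluminium strap, top 38 mm above bench; 90 mm (x) by 180 mm (y). Origin on the bench midway between the studs, z up. Dark studs at y = +55 and -55 mm, 28 mm across, tops 84 mm above bench; thread gaps at 0, 120, 240 deg from clamp x. Either may carry the proud nut.
Mind the look-alikes: they are no part of the job. Leave any brown or green look-alike of the proud_nut alone.

How it is judged (in metres and radians):
At the end, for the whole second after the job is handed in: The nut that stood proud is on a stud, its axis within 6 mm of the stud's in x and y, level within about 8 degrees, its underside less than 47 mm above the bench (dropped in: 42 mm; resting on the thread ends: 52 mm); the other nut is likewise still home; both at rest (((z of proud_nut in the frame of clamp between 0.036 and 0.047 m and x of proud_nut in the frame of clamp between -0.006 and 0.006 m and y of proud_nut in the frame of clamp between 0.049 and 0.061 m) or (z of proud_nut in the frame of clamp between 0.036 and 0.047 m and x of proud_nut in the frame of clamp between -0.006 and 0.006 m and y of proud_nut in the frame of clamp between -0.061 and -0.049 m)) and angle between each of proud_nut, home_nut's own z axis and vertical below 0.15 rad and linear speed of each of proud_nut, home_nut below 0.02 m/s and angular speed of each of proud_nut, home_nut below 0.2 rad/s and ((z of home_nut in the frame of clamp between 0.036 and 0.047 m and x of home_nut in the frame of clamp between -0.006 and 0.006 m and y of home_nut in the frame of clamp between 0.049 and 0.061 m) or (z of home_nut in the frame of clamp between 0.036 and 0.047 m and x of home_nut in the frame of clamp between -0.006 and 0.006 m and y of home_nut in the frame of clamp between -0.061 and -0.049 m))); the robot touches nothing.
It fails at once if the neighbour nut is moved more than 10 mm (distance of home_nut from where it was at the start of the episode above 0.01 m).
It also fails if it takes over 32 s, if anything falls off the work surface, if the arm or the gripper's body presses on something with over 40 N, if the wrist force passes 120 N, or if a joint passes its speed limit or range.

### The arm

A 6-joint arm with a two-finger parallel gripper is mounted at the origin on the work surface. World frame = base frame: x ahead of the robot, y to its left, z up, the work surface at z = 0. Lengths are in m, angles in degrees, forces in N, time in s.
With the tool pointing down it reaches from about 0.375 to 0.9 m from the base axis. Payload 3.1 kg.
Tool frame: the origin (TCP) lies on the front face of the gripper's body, between the roots of the fingers; the fingertips stand 70 mm ahead of it and the grasp point (between the pads) lies 51 mm ahead of it (bot.tip_extent is the distance from the TCP to the fingertips, in m); z points along the fingers, x is the direction in which the jaws open and shut, and the axes are right-handed (so a half turn about z gives the same grasp; the last joint's range is limited). The gripper opens to 87 mm and grips with 3 to 60 N. Pads are 19 mm wide; open, the fingers measure 117 mm over their backs; the gripper's body (75 mm by 190 mm) begins 51 mm behind the grasp point.
Start: joints at [-87.347, 30.224, 82.088, -0, 67.689, -10.227], TCP at [0.139, -0.609, 0.292] pointing down, gripper open.
Joint ranges: [-176.69, 176.69], [-43.24, 126.21], [12.49, 139.97], [-82, 262], [0, 151.66], [-163.58, 163.58]. Speed limits (degrees/s): [159.86, 159.86, 180, 180, 180, 180].

### API

Orientations are given as a 3x3 rotation matrix whose columns are the frame's x, y, z axes.
In Python, from rig import bot, viewer, ticket gives the robot as it stands. The module is installed in compiled form; this text tells all that it offers.
- The arm moves only by the tool arm_command, never from a script. Its argument "targets" is a list of rows, each an object with "rot": the turn, a rotation vector about the tool's x, y, z in degrees, a list of three; "offset": the shift along the tool's x, y, z in cm, a list of three; "gripper": the closure, from 0 (fully open) to 1 (shut). A call has 1 to 8 rows; each row is the pose to reach, as a shift and turn from the pose commanded when the call began, along the tool's axes at that moment; what a row does not reach only later rows make up. A row lasts 1/10 s, in which the tool goes at most 50 mm and 8.59 degrees, less where a joint would pass 70% of its speed; a pose out of reach is approached as far as the arm can. A call with a gripper value outside its range is refused whole. The fingers move at their own pace and stop on an object; the grip force is fixed at half the most. Time passes only in rows, so rows that repeat a pose let the fingers close. It gives the time, the measured TCP pose, the force and the opening at its end, in the units of the state.
- bot.read_state(): the state, without advancing time (a new reading comes with each control period).
- viewer.capture(name): name is "scene" or "top" or "wrist"; returns a dict with "frame" (480x640x3 uint8, red, green, blue), "fx", "fy", "cx", "cy" (pixels), "view" (4x4, takes a point from world to camera coordinates). Camera axes: x right, y down, z forward; pixel columns grow to the right and rows downward; lengths in m; the calibration is good to about 2 mm. A picture is of the moment at which its call begins. There is no depth.
- ticket.hand_in(): hands the job in, once; it reports no verdict.
The state is a dict: "time_s": time; "joint_positions": joint angles; "qvel": joint speeds; "tau": joint torques, N m; "position": TCP position; "tcp_rot": TCP orientation; "force": force on the tool from outside, world axes, zero at the start; "moment": the same for the moment, N m; "opening": opening from 0.0 (shut) to 1.0 (fully open).
Only numpy, scipy, OpenCV 4.12 (cv2) and the standard library are available. Lean on these libraries where they do the work, as an engineer would, in place of code of your own. Each camera call takes 0.05 s, during which the arm holds its last target. There are 200 camera calls.

## Working session

There is one attempt and no reset: what is moved stays moved. The work goes in short steps, Python scripts to look and compute and a tool call to move; the robot and the scene stay as the last step left them, time stands still between calls to the robot, and variables do not carry over. Pictures are saved under pics/ and viewed, about 8 in all and at most 12, crops included, and the job is handed in when it is done.

Besides the shell and the picture viewer there is one more tool, called after ">>>" by a JSON object that holds its "fn" and its "kwargs". arm_command: Moves the arm, as the interface text tells. Its arguments: {"type":"object","properties":{"targets":{"type":"array"}},"required":["targets"]}

```bash
mkdir -p pics
python3 - <<'E'
from rig import bot, viewer
import cv2, numpy as np, pickle
s=bot.read_state(); print(s['time_s'],s['position'],s['tcp_rot'],s['opening'])
d={}
for n in("scene","top","wrist"):
    c=viewer.capture(n); d[n]=c
    cv2.imwrite(f"pics/{n}0.png",c['frame'][:,:,::-1]); print(n,c['fx'],c['cx'],c['cy'],np.round(c['view'],3).tolist())
pickle.dump(d,open('c0.pkl','wb'))
E
```

```text
0.0 [ 0.13931832 -0.6086782   0.29126964] [[ 2.22934391e-01 -9.74833446e-01 -1.03278066e-04]
 [-9.74831126e-01 -2.22934089e-01  2.16052684e-03]
 [-2.12917802e-03 -3.80977061e-04 -9.99997661e-01]] 0.9963453493543324
scene 557.1621592744557 314.4414555168088 236.29624798770988 [[0.345, 0.938, 0.023, -0.172], [0.534, -0.176, -0.827, -0.255], [-0.772, 0.298, -0.561, 1.385], [0.0, 0.0, 0.0, 1.0]]
top 612.5024300148254 328.48488904014215 241.37202887739406 [[0.021, -1.0, 0.014, -0.028], [-0.997, -0.022, -0.071, 0.584], [0.071, -0.013, -0.997, 0.969], [0.0, 0.0, 0.0, 1.0]]
wrist 365.47589702985834 319.05851959350997 243.23775058414117 [[0.223, -0.975, -0.002, -0.624], [-0.936, -0.215, 0.277, -0.033], [-0.27, -0.06, -0.961, 0.392], [0.0, 0.0, 0.0, 1.0]]
```

View pics/scene0.png

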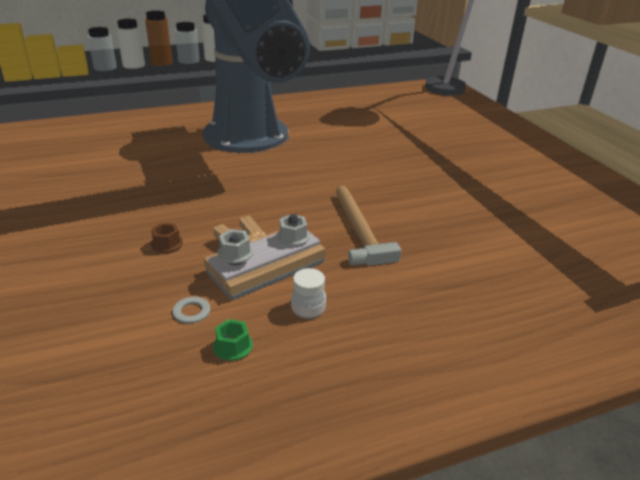

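View pics/top0.png

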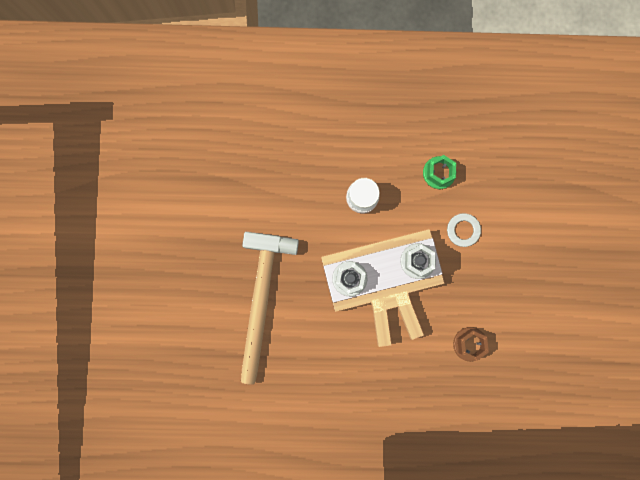

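The top view shows the clamp with nuts at (350,278) and (420,261) and its prongs pointing down in the image. In the scene view, the right nut's stud at (293,220) sticks out further. So the left nut (235,245), which is the top-view right one at (420,261), looks like the proud one.

```bash
cat > h.py <<'E'
import numpy as np
def ray(c,u,v,z):
    V=np.array(c['view']);R=V[:3,:3];o=-R.T@V[:3,3]
    d=R.T@np.array([(u-c['cx'])/c['fx'],(v-c['cy'])/c['fy'],1]); return o+d*(z-o[2])/d[2]
def proj(c,p):
    q=np.array(c['view'])@np.r_[p,1]; return q[0]/q[2]*c['fx']+c['cx'],q[1]/q[2]*c['fy']+c['cy']
E
python3 - <<'E'
import pickle,cv2,numpy as np
from h import *
d=pickle.load(open('c0.pkl','rb'))
t=d['top']
a=cv2.resize(t['frame'][215:355,310:460],None,fx=5,fy=4.0,interpolation=3)[:560]
b=cv2.resize(d['scene']['frame'][200:300,190:340],None,fx=5,fy=5,interpolation=3)
a=cv2.resize(t['frame'][225:315,315:450],None,fx=5.5,fy=5.5,interpolation=3)
cv2.imwrite('pics/a.png',a[:,:,::-1]);cv2.imwrite('pics/b.png',b[:,:,::-1])
# dark stud tops
for n,boxes in(('top',[(335,262,365,295),(405,246,435,277)]),('scene',[(218,225,252,265),(276,208,312,245)])):
  for x0,y0,x1,y1 in boxes:
    g=d[n]['frame'][y0:y1,x0:x1].max(2); m=(g<70).astype(np.uint8)
    k,l,st,ce=cv2.connectedComponentsWithStats(m); i=1+np.argmax(st[1:,4])
    u,v=ce[i]+[x0,y0]; print(n,u,v,st[i],ray(d[n],u,v,.084))
E
```

```text
top 344.741935483871 279.0 [ 7  8 10 17 31] [ 0.52331654 -0.03986681  0.084     ]
top 413.6666666666667 254.83333333333334 [ 7  7  6  6 12] [ 0.56204572 -0.14349922  0.084     ]
scene 232.93939393939394 239.42424242424244 [11 12  9  5 33] [ 0.56422318 -0.15984299  0.084     ]
scene 292.2089552238806 220.40298507462686 [12  8 10  9 67] [ 0.54098265 -0.0565121   0.084     ]
```

View pics/a.png

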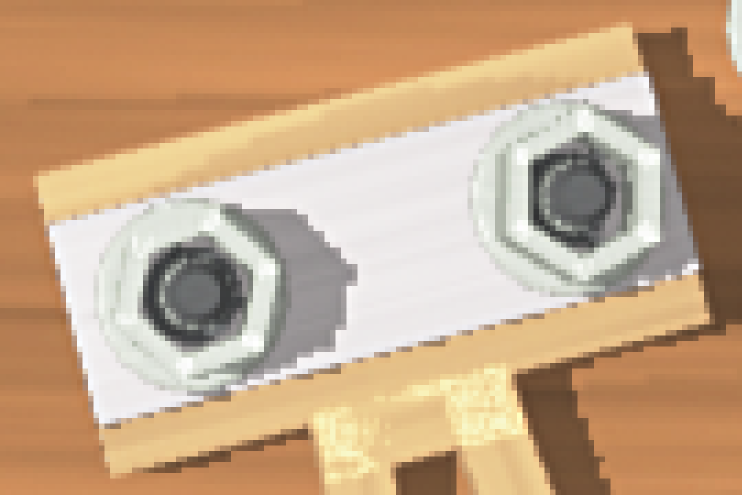

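View pics/b.png

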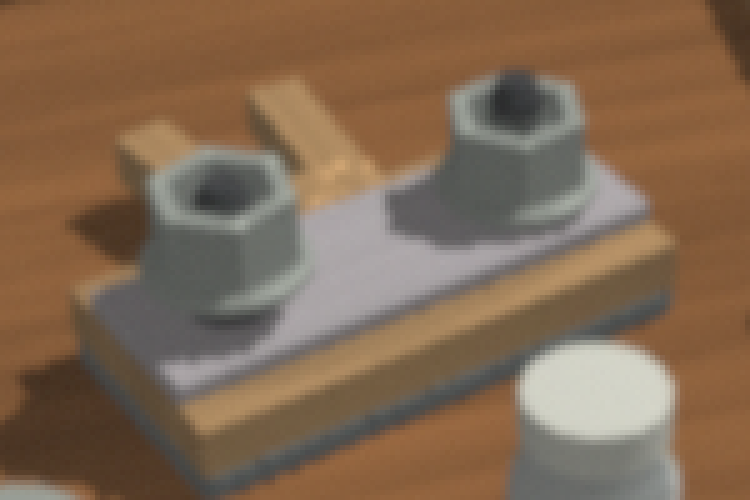

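The crops confirm it. The right nut in the top view, at about (421,260.5), is proud: its stud is sunk in the bore and there is a shadow gap under its flange. Its flats face left and right in the image. The home nut's stud is at (351.4,278).

Run:
```python
import pickle,cv2,numpy as np
from h import *
from scipy.spatial.transform import Rotation as Ro
d=pickle.load(open('c0.pkl','rb'));t=d['top'];s=d['scene']
P=ray(t,421,260.5,.084);H=ray(t,351.4,278.1,.084)
y=(H-P);print(P,H,np.linalg.norm(y),'clamp yaw',np.degrees(np.arctan2(y[1],y[0]))-90)
print('scene proj P',proj(s,P),'H',proj(s,H),'expect ~(233,239),(293,217)')
# hex vertices (crop px) on z=.082
v=np.array([(585,110),(655,155),(650,242),(583,280),(513,245),(515,152)])/5.5+[315,225]
w=np.array([ray(t,*q,.082) for q in v]);c=w.mean(0);print('c',c)
a=np.degrees(np.arctan2(*(w-c)[:,1::-1].T));print(a,'vertex mod60',np.round(a%60,1),np.linalg.norm(w-c,axis=1))
st=pickle.load(open('c0.pkl','rb'))
p=np.array([ 0.1393,-0.6087,0.2913]);R=np.array([[.22293,-.97483,0],[-.97483,-.22293,.00216],[-.00213,-.00038,-1]])
V=np.array(d['wrist']['view']);o=-V[:3,:3].T@V[:3,3];print('cam in tool',R.T@(o-p))
T=np.array([P[0],P[1],.25]);psi=np.radians(-30)
R2=np.array([[np.cos(psi),np.sin(psi),0],[np.sin(psi),-np.cos(psi),0],[0,0,-1]])
print('offset cm',R.T@(T-p)*100,'rot',Ro.from_matrix(R.T@R2).as_rotvec(degrees=True))
# projection of nut in wrist at that pose
V2=V@np.vstack([np.c_[R,p],[0,0,0,1]])@np.linalg.inv(np.vstack([np.c_[R2,T],[0,0,0,1]]))
print(proj(dict(d['wrist'],view=V2),P))
```

```text
[ 0.55370927 -0.15471016  0.084     ] [ 0.52488466 -0.04987811  0.084     ] 0.1087226582406696 clamp yaw 15.374113844236959
scene proj P (np.float64(234.61628822439212), np.float64(235.18907414751743)) H (np.float64(292.965870406303), np.float64(214.72696119549823)) expect ~(233,239),(293,217)
c [ 0.55324629 -0.15518764  0.082     ]
[  -0.37472512  -58.381394   -122.8432461  -179.75550328  125.09546211
   57.65875989] vertex mod60 [59.6  1.6 57.2  0.2  5.1 57.7] [0.02410903 0.02306734 0.02199425 0.02277605 0.02360187 0.02256626]
cam in tool [-0.00025336 -0.07679539 -0.09332327]
offset cm [-35.00906925 -50.51708513   4.22806181] rot [ -0.07316871   0.10427666 -47.11874305]
(np.float64(319.33947830547424), np.float64(245.7118888972835))
```

>>> {"fn": "arm_command", "kwargs": {"targets": [{"offset": [-35,-50.5,4.2],"rot": [0,0,-47.1],"gripper": 0},{"offset": [-35,-50.5,4.2],"rot": [0,0,-47.1],"gripper": 0},{"offset": [-35,-50.5,4.2],"rot": [0,0,-47.1],"gripper": 0},{"offset": [-35,-50.5,4.2],"rot": [0,0,-47.1],"gripper": 0},{"offset": [-35,-50.5,4.2],"rot": [0,0,-47.1],"gripper": 0},{"offset": [-35,-50.5,4.2],"rot": [0,0,-47.1],"gripper": 0},{"offset": [-35,-50.5,4.2],"rot": [0,0,-47.1],"gripper": 0},{"offset": [-35,-50.5,4.2],"rot": [0,0,-47.1],"gripper": 0}]}}

```text
time_s: 0.95
position: [0.4094, -0.3129, 0.2648]
tcp_rot: [[0.866, -0.501, 0.0], [-0.501, -0.866, 0.0], [0.0, -0.0, -1.0]]
force: [0.5, -0.7, 0.0]
opening: 1.002
```

```bash
cat > go.py <<'E'
import sys,numpy as np
from rig import bot
from scipy.spatial.transform import Rotation as Ro
x,y,z,yaw=map(float,sys.argv[1:5])
s=bot.read_state();R=np.array(s['tcp_rot']);p=np.array(s['position'])
c,n=np.cos(np.radians(yaw)),np.sin(np.radians(yaw))
R2=np.array([[c,n,0],[n,-c,0],[0,0,-1]])
print(s['time_s'],p.round(4),'yaw',np.degrees(np.arctan2(R[1,0],R[0,0])).round(2),'open',s['opening'],'F',np.round(s['force'],1),'j',np.round(s['joint_positions'],1))
print('off cm',(R.T@(np.array([x,y,z])-p)*100).round(2),'rot',Ro.from_matrix(R.T@R2).as_rotvec(degrees=True).round(2))
E
python3 go.py .5535 -.155 .25 -30
```

```text
0.95 [ 0.4094 -0.3129  0.2648] yaw -30.04 open 1.0018824774963349 F [ 0.5 -0.7  0. ] j [-49.8  24.   99.4   0.   56.6 -19.8]
off cm [  4.57 -20.88   1.48] rot [-0.   -0.   -0.04]
```

>>> {"fn": "arm_command", "kwargs": {"targets": [{"offset": [4.6,-20.9,1.5],"rot": [0,0,0],"gripper": 0},{"offset": [4.6,-20.9,1.5],"rot": [0,0,0],"gripper": 0},{"offset": [4.6,-20.9,1.5],"rot": [0,0,0],"gripper": 0},{"offset": [4.6,-20.9,1.5],"rot": [0,0,0],"gripper": 0},{"offset": [4.6,-20.9,1.5],"rot": [0,0,0],"gripper": 0},{"offset": [4.6,-20.9,1.5],"rot": [0,0,0],"gripper": 0},{"offset": [4.6,-20.9,1.5],"rot": [0,0,0],"gripper": 0},{"offset": [4.6,-20.9,1.5],"rot": [0,0,0],"gripper": 0}]}}

```text
time_s: 1.75
position: [0.5518, -0.1579, 0.2499]
tcp_rot: [[0.865, -0.502, -0.001], [-0.502, -0.865, -0.0], [-0.001, 0.001, -1.0]]
force: [0.2, 0.1, 0.0]
opening: 1.001
```

```bash
python3 go.py .5535 -.155 .25 -30
python3 - <<'E'
from rig import viewer
import cv2,pickle
from h import *
c=viewer.capture('wrist');pickle.dump(c,open('c1.pkl','wb'))
f=c['frame'][120:360,180:480]
cv2.imwrite('pics/w1.png',cv2.resize(f,None,fx=2.5,fy=2.5,interpolation=3)[:,:,::-1])
print(proj(c,[.5535,-.155,.084]))
E
```

```text
1.75 [ 0.5518 -0.1579  0.2499] yaw -30.13 open 1.0005576543608037 F [0.2 0.1 0. ] j [-27.1  29.3  92.   -0.   58.7   3. ]
off cm [ 0.   -0.34 -0.01] rot [ 0.03  0.04 -0.13]
(np.float64(318.7777300720318), np.float64(241.20163512678857))
```

View pics/w1.png

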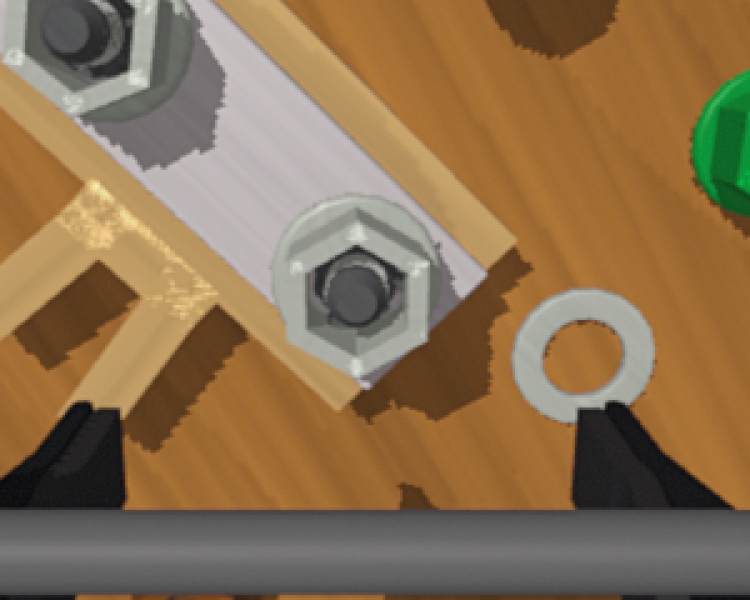

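The wrist view shows the proud nut's stud top at crop (355,296). The hexagon's side flats are vertical at crop x of about 292 and 430, so they sit square to the jaws. The strap edge runs (215,0)–(487,272).

Run:
```python
import pickle
from h import *
c=pickle.load(open('c1.pkl','rb'))
r=lambda q,z:ray(c,q[0]/2.5+180,q[1]/2.5+120,z)
A=lambda a,b,z:np.degrees(np.arctan2(*(r(b,z)-r(a,z))[1::-1]))
print('clamp y yaw',A((487,272),(215,0),.038),A((517,240),(285,0),.03))
print('stud',r((355,296),.084)); h=[(358,228),(430,268),(430,340),(360,385),(292,340),(295,268)]
w=np.array([r(q,.082) for q in h]);m=w.mean(0);print(m,'vertex mod60',np.degrees(np.arctan2(*(w-m)[:,1::-1].T))%60,np.linalg.norm(w-m,axis=1))
```

```text
clamp y yaw 105.30346286900892 104.90758851555968
stud [ 0.55662447 -0.15433548  0.084     ]
[ 0.55635962 -0.15829432  0.082     ] vertex mod60 [ 2.13862438 59.55866368  2.71416748 59.55471397 57.32299316 59.15267334] [0.02348963 0.02333113 0.02342009 0.02513902 0.0232613  0.02256247]
```

```bash
python3 go.py .555 -.1555 .133 -30
```

```text
1.8 [ 0.5518 -0.1581  0.25  ] yaw -30.16 open 0.998003183598634 F [-0.4  0.7 -0.1] j [-27.1  29.3  92.   -0.   58.7   3. ]
off cm [ 0.15 -0.39 11.7 ] rot [ 0.02  0.03 -0.16]
```

>>> {"fn": "arm_command", "kwargs": {"targets": [{"offset": [0.15,-0.4,3],"rot": [0,0,0],"gripper": 0},{"offset": [0.15,-0.4,6],"rot": [0,0,0],"gripper": 0},{"offset": [0.15,-0.4,8],"rot": [0,0,0],"gripper": 0},{"offset": [0.15,-0.4,9.5],"rot": [0,0,0],"gripper": 0},{"offset": [0.15,-0.4,10.7],"rot": [0,0,0],"gripper": 0},{"offset": [0.15,-0.4,11.7],"rot": [0,0,0],"gripper": 0},{"offset": [0.15,-0.4,11.7],"rot": [0,0,0],"gripper": 0}]}}

```text
time_s: 2.5
position: [0.5553, -0.1543, 0.132]
tcp_rot: [[0.865, -0.501, -0.002], [-0.501, -0.865, 0.001], [-0.002, 0.0, -1.0]]
force: [0.0, 0.4, 0.0]
opening: 0.999
```

>>> {"fn": "arm_command", "kwargs": {"targets": [{"offset": [0,0,0],"rot": [0,0,0],"gripper": 0.4},{"offset": [0,0,0],"rot": [0,0,0],"gripper": 0.6},{"offset": [0,0,0],"rot": [0,0,0],"gripper": 0.6},{"offset": [0,0,0],"rot": [0,0,0],"gripper": 0.6},{"offset": [0,0,0],"rot": [0,0,0],"gripper": 0.6},{"offset": [0,0,0],"rot": [0,0,0],"gripper": 0.6},{"offset": [0,0,0],"rot": [0,0,0],"gripper": 0.6}]}}

```text
time_s: 3.2
position: [0.5562, -0.1539, 0.1331]
tcp_rot: [[0.866, -0.5, 0.0], [-0.5, -0.866, -0.0], [0.0, -0.0, -1.0]]
force: [0.6, -0.8, 0.7]
opening: 0.478
```

```bash
python3 go.py .555 -.1555 .133 -30
```

```text
3.2 [ 0.5562 -0.1539  0.1331] yaw -30.02 open 0.4775052100755938 F [ 0.6 -0.8  0.7] j [-26.6  39.4  96.1   0.   44.4   3.5]
off cm [-0.02  0.2   0.01] rot [-0.   -0.02 -0.02]
```

>>> {"fn": "arm_command", "kwargs": {"targets": [{"offset": [0,0,0],"rot": [0,0,-4],"gripper": 0.7},{"offset": [0,0,0],"rot": [0,0,-8],"gripper": 0.7},{"offset": [0,0,0],"rot": [0,0,-12],"gripper": 0.7},{"offset": [0,0,0],"rot": [0,0,-16],"gripper": 0.7},{"offset": [0,0,0],"rot": [0,0,-20],"gripper": 0.7},{"offset": [0,0,0],"rot": [0,0,-20],"gripper": 0.7}]}}

```text
time_s: 3.8
position: [0.5561, -0.1538, 0.133]
tcp_rot: [[0.985, -0.174, -0.0], [-0.174, -0.985, 0.0], [-0.0, -0.0, -1.0]]
force: [-0.4, 0.3, 0.6]
opening: 0.477
```

```bash
python3 go.py .556 -.154 .133 15; python3 -c "
from rig import bot;print(bot.read_state()['moment'])"
```

```text
3.8 [ 0.5561 -0.1538  0.133 ] yaw -10.02 open 0.47683004854041877 F [-0.4  0.3  0.6] j [-26.6  39.4  96.1   0.   44.4 -16.5]
off cm [-0.    0.02  0.  ] rot [ -0.     0.   -25.02]
[ 0.09203259 -0.01788988  0.00511846]
```

>>> {"fn": "arm_command", "kwargs": {"targets": [{"offset": [0,0,0],"rot": [0,0,-4],"gripper": 0.7},{"offset": [0,0,0],"rot": [0,0,-8],"gripper": 0.7},{"offset": [0,0,0],"rot": [0,0,-12],"gripper": 0.7},{"offset": [0,0,0],"rot": [0,0,-16],"gripper": 0.7},{"offset": [0,0,0],"rot": [0,0,-20],"gripper": 0.7},{"offset": [0,0,0],"rot": [0,0,-23],"gripper": 0.7},{"offset": [0,0,0],"rot": [0,0,-25],"gripper": 0.7},{"offset": [0,0,0],"rot": [0,0,-25],"gripper": 0.7}]}}

```text
time_s: 4.6
position: [0.5557, -0.1537, 0.1324]
tcp_rot: [[0.966, 0.257, -0.001], [0.257, -0.966, 0.001], [-0.001, -0.001, -1.0]]
force: [0.0, 0.2, -2.7]
opening: 0.479
```

```bash
python3 go.py .556 -.154 .133 15; python3 -c "
from rig import bot;print(bot.read_state()['moment'])"
```

```text
4.6 [ 0.5557 -0.1537  0.1324] yaw 14.89 open 0.4788542118711757 F [ 0.   0.2 -2.7] j [-26.6  39.5  96.2   0.   44.4 -41.5]
off cm [ 0.02  0.04 -0.06] rot [-0.05  0.05 -0.11]
[-0.00203556 -0.12764039  0.02611015]
```

The tool now carries about 2.7 N downward, roughly the nut's weight, so the tabs are in the gaps and only the grip holds it up. I'll lower it 8 mm and release.

>>> {"fn": "arm_command", "kwargs": {"targets": [{"offset": [0,0,0.3],"rot": [0,0,0],"gripper": 0.7},{"offset": [0,0,0.6],"rot": [0,0,0],"gripper": 0.7},{"offset": [0,0,0.8],"rot": [0,0,0],"gripper": 0.7},{"offset": [0,0,0.8],"rot": [0,0,0],"gripper": 0.7}]}}

```text
time_s: 5.0
position: [0.5558, -0.1537, 0.1244]
tcp_rot: [[0.966, 0.258, -0.001], [0.258, -0.966, 0.001], [-0.001, -0.001, -1.0]]
force: [0.2, -0.3, -2.7]
opening: 0.48
```

>>> {"fn": "arm_command", "kwargs": {"targets": [{"offset": [0,0,0],"rot": [0,0,0],"gripper": 0.4},{"offset": [0,0,0],"rot": [0,0,0],"gripper": 0},{"offset": [0,0,0],"rot": [0,0,0],"gripper": 0},{"offset": [0,0,0],"rot": [0,0,0],"gripper": 0},{"offset": [0,0,0],"rot": [0,0,0],"gripper": 0},{"offset": [0,0,0],"rot": [0,0,0],"gripper": 0}]}}

```text
time_s: 5.6
position: [0.5562, -0.1539, 0.1251]
tcp_rot: [[0.966, 0.259, 0.0], [0.259, -0.966, -0.0], [0.0, 0.0, -1.0]]
force: [0.1, -0.8, -0.0]
opening: 0.934
```

>>> {"fn": "arm_command", "kwargs": {"targets": [{"offset": [0,0,-2],"rot": [0,0,0],"gripper": 0},{"offset": [0,0,-6],"rot": [0,0,0],"gripper": 0},{"offset": [0,0,-11],"rot": [0,0,0],"gripper": 0},{"offset": [0,0,-14],"rot": [0,0,0],"gripper": 0},{"offset": [0,0,-14],"rot": [0,0,0],"gripper": 0},{"offset": [0,0,-14],"rot": [0,0,0],"gripper": 0}]}}

```text
time_s: 6.2
position: [0.556, -0.1538, 0.2655]
tcp_rot: [[0.966, 0.259, 0.001], [0.259, -0.966, -0.001], [0.001, 0.001, -1.0]]
force: [-0.4, -0.1, -0.4]
opening: 0.999
```

Run:
```python
from rig import viewer
import cv2,numpy as np
c=viewer.capture('scene')['frame'];w=viewer.capture('wrist')['frame']
a=cv2.resize(c[195:300,190:340],(600,420),interpolation=3);b=cv2.resize(w,(240,180))
o=np.zeros((600,600,3),np.uint8);o[:420]=a;o[420:,:240]=b
cv2.imwrite('pics/e.png',o[:,:,::-1])
```

```text
(no output)
```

View pics/e.png

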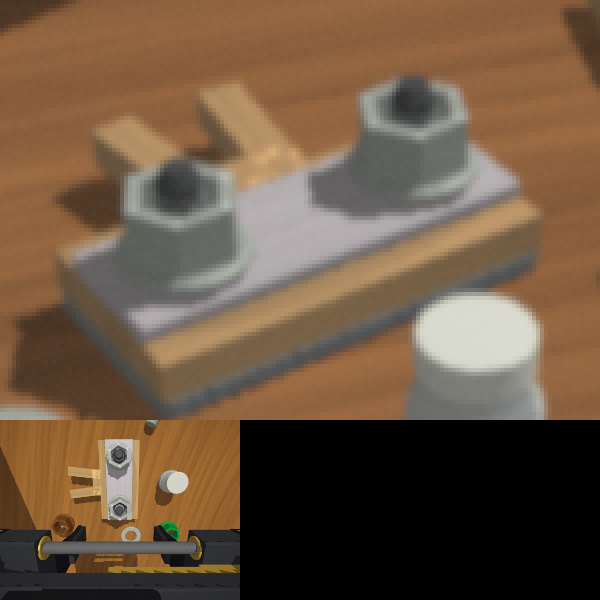

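The formerly proud nut (crop 180,220) now sits level. Its stud, at (180,180), sticks out as far as the neighbour's at (412,97). The neighbour hasn't moved and the gripper is clear.

```bash
python3 -c "
from rig import ticket;print(ticket.hand_in())"
```

```text
the job is handed in; nothing more can be done
None
```

The proud nut, on the clamp's −y stud, has dropped in, and the job is handed in (no verdict is reported).

**What I did:** I gripped the nut across two flats (41.5 mm measured, 42 mm expected). I turned it 45° anticlockwise until the tool took about 2.7 N, roughly the nut's weight. I then lowered it 8 mm, let go and backed off about 14 cm, at about 6.2 s of the 32 s allowed.

**Last checks:** The final scene view shows it level, with its stud sticking out as far as its neighbour's. The neighbour looks unmoved. After retreat the tool force was near zero and the gripper fully open. I judged the final height and level by eye from this view and did not measure them.

**Disagreement:** The top and wrist cameras differed by about 3 mm on the stud position. The grip still settled with less than 1 N sideways, so I left it.

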